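# Lay a place for slab rolling in the clay class

### The arm

A 6-joint arm with a two-finger parallel gripper is mounted at the origin on the work surface. World frame = base frame: x ahead of the robot, y to its left, z up, the work surface at z = 0. Lengths are in m, angles in rad, forces in N, time in s.
With the tool pointing down it reaches from about 0.225 to 0.875 m from the base axis. Payload 3.4 kg.
Tool frame: the origin (TCP) lies at the very end of the fingers, on their centre line; the grasp point (between the pads) lies 19 mm behind it; z points along the fingers, y is the line along which they close (so a half turn about z gives the same grasp; the last joint's range is limited). The gripper opens to 85 mm and grips with 20 to 120 N. Pads are 22 mm wide; open, the fingers measure 114 mm over their backs; the gripper's body (76 mm by 85 mm) begins 54 mm behind the grasp point. The pads swing forward as they close: fully open they stand 13 mm farther back than shut.
Start: joints at [1.11, 0.276, 1.505, -0, 1.361, -0.121], TCP at [0.192, 0.542, 0.231] pointing down, gripper open.
Joint ranges: [-2.89, 2.89], [-0.75, 2.08], [0.22, 2.7], [-1.18, 4.32], [0.11, 2.71], [-2.7, 2.7]. Speed limits (rad/s): [2.57, 2.57, 3.14, 3.14, 3.14, 3.14].

### API

Orientations are given as a unit quaternion [w, x, y, z].
In Python, from rig import manip gives the robot as it stands. The module is installed in compiled form; this text tells all that it offers.
- The arm moves only by the tool play_rows, never from a script. Its argument "motion" is a list of rows, each a list of 5 numbers: the shift along the tool's x, y, z in units of 40 mm (1.0 is 40 mm), then the turn about the tool's z in units of 10 degrees (1.0 is 10 degrees), then the finger opening in mm, from 0 to 85.4. A call has 1 to 5 rows; each row is the pose to reach, as a shift and turn from the pose commanded when the call began, along the tool's axes at that moment; what a row does not reach only later rows make up. A row lasts 1/8 s, in which the tool goes at most 62.5 mm and 10.7 degrees, less where a joint would pass 70% of its speed; a pose out of reach is approached as far as the arm can. A call with a gripper value outside its range is refused whole. The fingers move at their own pace and stop on an object; "newtons" is the grip in N (left out, the last holds). Time passes only in rows, so rows that repeat a pose let the fingers close. It gives the time, the measured TCP pose, the force, the opening and the grip force at its end, in the units of the state.
- manip.get_state(): the state, without advancing time (a new reading comes with each control period).
- manip.get_image(name): name is "scene" or "top"; returns a dict with "img" (384x512x3 uint8, red, green, blue), "range_z" (384x512 float32, m along the optical axis (not along the pixel's ray), 0 where there is no reading), "fx", "fy", "cx", "cy" (pixels), "R" (3x3) and "t" (3): a world point X has camera coordinates R X + t. Camera axes: x right, y down, z forward; pixel columns grow to the right and rows downward; lengths in m; the calibration is good to about 2 mm. A picture is of the moment at which its call begins.
- manip.sign_off(): hands the job in; it is judged then, once.
The state is a dict: "clock": time; "qpos": joint angles; "qd": joint speeds; "effort": joint torques, N m; "position": TCP position; "ee_rot": TCP orientation; "contact_force": force on the tool from outside, world axes, zero at the start; "moment": the same for the moment, N m; "width": finger opening in m; "gripper_force": force on a finger pad.
Only numpy, scipy, OpenCV 4.12 (cv2) and the standard library are available. Lean on these libraries where they do the work, as an engineer would, in place of code of your own. Each camera call takes 0.05 s, during which the arm holds its last target. There are 200 camera calls.

### The job

Lay the place for rolling out the pat of clay, with things from the kit tray: put the two red-ended guides flat on the board, one along each side of the clay, pointing straight away from you, level with the clay and about 25 mm clear of it; then rest the roller squarely across both guides, about 25 mm behind the clay (on its far side). Stand the blue water pot upright on the board to the left of the left guide and the round cutter, green rim up, to the right of the right guide, both level with the clay. Set everything down gently without dropping it, do not touch the clay, and leave the blue-ended guides where they lie in the tray.

Things in the scene. Friction and masses are not known exactly. Their poses are not given: they have to be found in the camera images.
- board: grey rolling board, fixed, 280 (x) by 400 (y) by 12 mm thick. Origin: centre of its underside, on the table. x points away from the worker (far side), y to the worker's left, z up; 'left', 'right', 'behind' and 'straight' in the goal go by these axes.
- clay: round flat pat of red-brown clay on the board, fixed, 70 mm across, 16 mm thick. Origin: centre of its underside, on the board's top; axes parallel to the board's. It lies up to 25 mm off the board's middle.
- tray: white plastic kit tray, fixed, 310 (x) by 390 (y) mm outside, rim 22 mm above the table, wall and floor 5 mm thick. Origin: centre of its underside, on the table; z up. The guides and the roller lie in it side by side, roughly along its x axis and about 58 mm apart; the pot and the cutter stand one before the other at its +y end. A dark wooden modelling knife, not needed, lies across its far end.
- thick_a: thickness guide: flat wooden strip 200 (x) by 25 (y) by 10 mm thick (z) with red-painted ends; 45 g. Origin: centre of its underside; x along its length. The same as thick_b: either may go on either side.
- thick_b: the other red-ended thickness guide, 200 (x) by 25 (y) by 10 mm; origin and axes as thick_a.
- thin_a: thin guide, 200 (x) by 25 (y) by 5 mm, with blue-painted ends; not wanted, stays in the tray. Origin: centre of its underside; x along its length.
- thin_b: the other blue-ended thin guide, 200 by 25 by 5 mm; stays in the tray; origin and axes as thin_a.
- roller: the wooden roller, a plain pale dowel 220 mm long and 30 mm in diameter, 120 g. Origin: the centre of the dowel, on its axis, 15 mm above what it lies on; x along its length; y and z turn as it rolls. It does not roll away on a level surface unless pushed.
- pot: blue ceramic water pot (empty cup without handle): 60 mm across the mouth, tapering to 48 mm at the foot, 60 mm tall, wall 4 mm; 140 g. Origin: centre of its underside; z up through the mouth.
- cutter: round cutter: open steel ring 56 mm outside diameter, 30 mm tall, wall 2.5 mm, with a green rim at the top; 60 g. Origin: centre of its underside; z up.
Not all that is in view belongs to the job. Of the things that look like the roller, the smallest one is meant.

How it is judged:
By the outcome, as a careful person would: the job done as asked, in the order asked, and still so for the second after the job is handed in, with the robot touching nothing.
It also fails if it takes over 131 s, if anything falls off the work surface, if the arm or the gripper's body presses on something with over 40 N, if the wrist force passes 120 N, or if a joint passes its speed limit or range.

## Working session

There is one attempt and no reset: what is moved stays moved. The work goes in short steps, Python scripts to look and compute and a tool call to move; the robot and the scene stay as the last step left them, time stands still between calls to the robot, and variables do not carry over. Pictures are saved under pics/ and viewed, at most 14 in all, crops included, and the job is handed in when it is done.

Besides the shell and the picture viewer there is one more tool, called after "Call:" as name([rows], argument=value, ...), one row to a line, values as JSON. play_rows: Moves the arm, as the interface text tells. Its arguments: {"type":"object","properties":{"motion":{"type":"array","items":{"type":"array","items":{"type":"number"}}},"newtons":{"type":"number"}},"required":["motion"]}

```bash
mkdir -p pics; ls
python3 - <<'E'
from rig import manip
import cv2,numpy as np
print(manip.get_state())
for n in("scene","top"):
    d=manip.get_image(n); np.savez(n+'0.npz',**d)
    cv2.imwrite(f'pics/{n}0.png',d['img'][:,:,::-1]); print(n,d['fx'],d['cx'],d['cy'],d['R'],d['t'])
E
```

```text
pics
{'clock': 0.0, 'qpos': array([ 1.11000565e+00,  2.76576557e-01,  1.50615935e+00, -1.08753869e-05,
        1.36070726e+00, -1.21032287e-01]), 'qd': array([ 0.00024183, -0.00053517, -0.00017144, -0.00020776,  0.00131469,
       -0.00289719]), 'effort': array([-1.33831240e-03, -4.16797221e+01, -2.45798028e+01, -1.42326039e-04,
        1.14971772e-02, -7.57982860e-06]), 'position': array([0.19140541, 0.54162754, 0.23043979]), 'ee_rot': array([-2.60293235e-04,  1.69062088e-01,  9.85604969e-01, -8.87903997e-04]), 'contact_force': array([ 0.49239679, -0.68143226, -0.49827326]), 'moment': array([-0.03156758, -0.05670375,  0.06745585]), 'gripper_force': 0.0, 'width': 0.08504989679444924}
scene 408.23045896412594 253.38967921018346 187.47710589123082 [[-0.75879747  0.65118625  0.0135227 ]
 [ 0.37458359  0.45328167 -0.80884045]
 [-0.53283537 -0.60868071 -0.58787267]] [ 0.31635931 -0.11388841  1.54339067]
top 358.9745116305482 256.33474446175535 191.78154750909258 [[ 0.02158584 -0.9992315   0.03271803]
 [-0.99751549 -0.02372074 -0.06633374]
 [ 0.06705885 -0.03120487 -0.99726093]] [-0.01766423  0.42038211  1.09397298]
```

View pics/scene0.png

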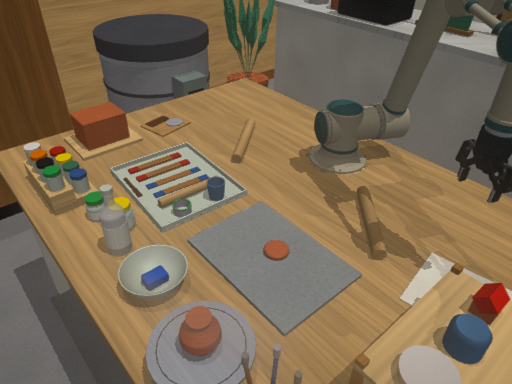

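View pics/top0.png

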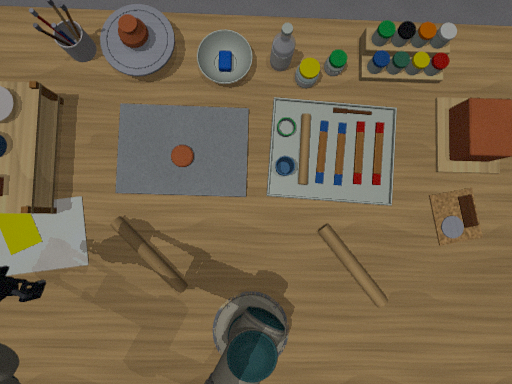

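Top view (up = +x, left = +y): board centred near (183,150), clay (182,156); tray (333,150) with cutter (287,127), pot (286,166), roller (305,149), thin guides at columns 322 and 341, red-ended guides at 359 and 378. The dowels at (150,255) and (352,265) are the larger decoys.

```bash
cat > h.py <<'E'
import cv2,numpy as np
from rig import manip
def load(n): return dict(np.load(n))
def plane(d,uv,z):
    uv=np.atleast_2d(np.asarray(uv,float))
    r=np.c_[(uv[:,0]-d['cx'])/d['fx'],(uv[:,1]-d['cy'])/d['fy'],np.ones(len(uv))]@d['R']
    c=-d['R'].T@d['t']
    return c+r*((z-c[2])/r[:,2])[:,None]
def cloud(d):
    v,u=np.mgrid[:384,:512]; Z=d['range_z']
    P=np.stack([(u-d['cx'])/d['fx']*Z,(v-d['cy'])/d['fy']*Z,Z],-1)
    return (P-d['t'])@d['R']
def blobs(m,a=8):
    n,l,s,c=cv2.connectedComponentsWithStats(m.astype(np.uint8))
    return [(l==i) for i in range(1,n) if s[i,4]>=a]
def hsv(d): return cv2.cvtColor(d['img'],cv2.COLOR_RGB2HSV)
def cen(b): return np.argwhere(b)[:,::-1].mean(0)
E
python3 - <<'E'
from h import *
np.set_printoptions(precision=4,suppress=True)
for n in('top0.npz','scene0.npz'):
    d=load(n);H=hsv(d);C=cloud(d);h,s,v=[H[...,i].astype(int) for i in range(3)]
    roi=(C[...,2]<.1)&(d['range_z']>0)
    X,Y=C[...,0],C[...,1]
    tr=roi&(X>.35)&(X<.75)&(Y>-.45)&(Y<0.0); bd=roi&(X>.35)&(X<.75)&(Y>0)&(Y<.5)
    red=((h<6)|(h>172))&(s>150)
    for nm,m,z in(('red',red&tr,.015),('blue',(h>100)&(h<125)&(s>90)&tr,.01),('green',(h>40)&(h<90)&(s>60)&tr,.035),
       ('clay',(h<14)&(s>120)&bd,.028),('wood',(h>8)&(h<25)&(s>60)&tr,.02)):
        for b in blobs(m,12):
            p=C[b]; r=cv2.minAreaRect(p[:,:2].astype(np.float32)*1000)
            print(n[:3],nm,b.sum(),cen(b),'ray',plane(d,cen(b),z)[0,:2],'med',np.median(p,0),'z90',np.percentile(p[:,2],90),'rect',np.round(np.hstack([r[0],r[1],r[2]]),1))
    g=(s<40)&bd&(v<180)
    b=max(blobs(g),key=lambda b:b.sum()); 
    c=cv2.findContours(b.astype(np.uint8),cv2.RETR_EXTERNAL,cv2.CHAIN_APPROX_NONE)[0][0][:,0]
    q=plane(d,c,.012)[:,:2]; r=cv2.minAreaRect((q*1000).astype(np.float32)); print('board',r,'z',np.median(C[b][:,2]))
    fl=blobs((s<45)&tr&(v>150),100)
    for b in fl: print('tray',b.sum(),np.median(C[b],0),cv2.minAreaRect((C[b][:,:2]*1000).astype(np.float32)))
E
```

```text
top red 77 [360.0519 126.4805] ray [ 0.6347 -0.3308] med [ 0.6359 -0.331   0.0138] z90 0.016665804817197972 rect [ 635.  -331.7   22.4   30.9   86.2]
top red 78 [379.1923 127.4231] ray [ 0.6335 -0.3918] med [ 0.6337 -0.3923  0.0141] z90 0.016305715813000967 rect [ 634.4 -392.9   23.9   30.7   84.3]
top red 82 [356.6829 178.2683] ray [ 0.4703 -0.3205] med [ 0.4711 -0.3215  0.0136] z90 0.01581298824781385 rect [ 471.4 -321.9   22.4   33.1   86.6]
top red 86 [375.7674 179.    ] ray [ 0.4695 -0.3808] med [ 0.4697 -0.3817  0.0138] z90 0.016110268290997654 rect [ 469.9 -381.9   21.9   33.    85.9]
top blue 78 [323.8333 125.7564] ray [ 0.6349 -0.2169] med [ 0.6346 -0.2174  0.0093] z90 0.011779877702713253 rect [ 635.7 -216.9   23.5   33.8   84. ]
top blue 78 [341.8974 127.7949] ray [ 0.6301 -0.2744] med [ 0.6301 -0.2746  0.0094] z90 0.012220219136407112 rect [ 629.7 -274.5   24.3   32.6   88.1]
top blue 290 [284.7897 165.6   ] ray [ 0.505  -0.0954] med [ 0.5036 -0.0936  0.0211] z90 0.06402845204191314 rect [498.9 -90.   54.3  54.   89. ]
top blue 78 [318.9359 177.2821] ray [ 0.471 -0.203] m
[... 3973 characters left out ...]
od 664 [181.9955 190.7048] ray [ 0.5786 -0.1681] med [ 0.5755 -0.1509  0.0234] z90 0.034113954836805974 rect [ 574.3 -185.3  102.   189.1   86.7]
sce wood 83 [132.8193 187.5301] ray [ 0.6927 -0.2851] med [ 0.6876 -0.2904  0.0113] z90 0.013211596558765684 rect [ 686.7 -304.4  124.3   14.7   85.3]
board ((551.0362548828125, 226.85931396484375), (401.0565185546875, 281.52508544921875), 89.59278869628906) z 0.011300338563430982
tray 2289 [ 0.5939 -0.2523  0.0046] ((558.3535766601562, -240.4115753173828), (393.3797912597656, 304.5906982421875), 86.8691177368164)
tray 294 [ 0.56   -0.0943  0.005 ] ((575.0597534179688, -96.56352996826172), (98.62571716308594, 115.02498626708984), 87.64425659179688)
```

Measured in a two-view averaged frame (m):

| Item | x | y |
|---|---|---|
| Clay | .528 | .224 |
| thick_a | .555 | -.324 |
| thick_b | .554 | -.385 |
| Roller | .557 | -.152 |

Both guides lie at about -3.7°. The heights agree with the text.

```bash
cat >> h.py <<'E'
from scipy.spatial.transform import Rotation as Ro
def go(x,y,z,yaw):
    s=manip.get_state(); q=s['ee_rot']; R=Ro.from_quat(q,scalar_first=True).as_matrix(); p=s['position']
    a=np.degrees(np.arctan2(R[1,0],R[0,0])); dy=(yaw-a+90)%180-90
    sh=R.T@(np.array([x,y,z])-p)/.04
    print('t',round(s['clock'],2),'p',p.round(4),'yaw',a.round(2),'-> units',sh.round(3),'turn',round(-dy/10,3),'q6',s['qpos'][5].round(2),'F',s['contact_force'].round(1),'w',round(s['width'],4),s['gripper_force'],'tilt',R[2].round(4))
E
python3 -c "
from h import *
go(.555,-.324,.12,-3.7)"
```

```text
t 0.1 p [0.1914 0.5417 0.2305] yaw 160.53 -> units [-15.784 -17.371   2.788] turn -1.577 q6 -0.12 F [-0.6 -0.4  0.5] w 0.0853 0.0 tilt [ 2.0e-04 -1.7e-03 -1.0e+00]
```

Call:
play_rows([
  [-1,-1.1,0,0,60],
  [-2,-2.2,0,0,40],
  [-3,-3.3,0,0,38],
  [-4,-4.4,0,0,38],
  [-5,-5.5,0,0,38],
], newtons=40)

```text
clock: 0.72
position: [0.3072, 0.2663, 0.2311]
ee_rot: [0.0, 0.169, 0.986, -0.0]
contact_force: [1.5, 0.6, -0.2]
width: 0.0382
gripper_force: 0.0
```

Call:
play_rows([
  [-1,-1.1,0,0,38],
  [-2,-2.2,0,0,38],
  [-3,-3.3,0,0,38],
  [-4,-4.4,0,0,38],
  [-5,-5.5,0,0,38],
])

```text
clock: 1.35
position: [0.4224, -0.0079, 0.2312]
ee_rot: [0.0, 0.169, 0.986, 0.0]
contact_force: [1.8, -0.6, -0.2]
width: 0.0379
gripper_force: 0.0
```

Call:
play_rows([
  [-1,-1.1,0.4,0,38],
  [-2,-2.2,0.9,0,38],
  [-3,-3.3,1.4,0,38],
  [-4,-4.4,1.8,-0.8,38],
  [-5,-5.5,2.3,-1.6,38],
])

```text
clock: 1.98
position: [0.5378, -0.2818, 0.1385]
ee_rot: [0.0, 0.028, 1.0, 0.0]
contact_force: [0.9, 1.2, -0.2]
width: 0.0379
gripper_force: 0.0
```

```bash
python3 -c "
from h import *
go(.555,-.324,.06,-3.7)"
```

```text
t 1.98 p [ 0.5378 -0.2818  0.1385] yaw 176.77 -> units [-0.488 -1.03   1.963] turn 0.047 q6 -2.11 F [ 0.9  1.2 -0.2] w 0.0379 0.0 tilt [-2.e-04  4.e-04 -1.e+00]
```

Call:
play_rows([
  [-0.25,-0.6,0.9,0,38],
  [-0.49,-1.03,1.6,0.05,38],
  [-0.49,-1.03,1.96,0.05,38],
  [-0.49,-1.03,1.96,0.05,38],
])

```text
clock: 2.48
position: [0.5531, -0.3207, 0.0597]
ee_rot: [-0.002, 0.035, 0.999, 0.001]
contact_force: [-0.4, 0.1, 0.4]
width: 0.038
gripper_force: 0.0
```

Run:
```python
from h import *
go(.555,-.324,.007,-3.7)
d=manip.get_image('top');e=manip.get_image('scene')
cv2.imwrite('pics/a1.png',np.hstack([cv2.resize(d['img'][90:210,260:400],None,fx=3,fy=3),cv2.resize(e['img'][130:250,110:230],None,fx=3,fy=3)])[:,:,::-1])
```

```text
t 2.48 p [ 0.5531 -0.3207  0.0597] yaw 176.05 -> units [-0.056 -0.081  1.317] turn -0.025 q6 -2.14 F [-0.4  0.1  0.4] w 0.038 0.0 tilt [ 0.0031  0.0025 -1.    ]
```

View pics/a1.png

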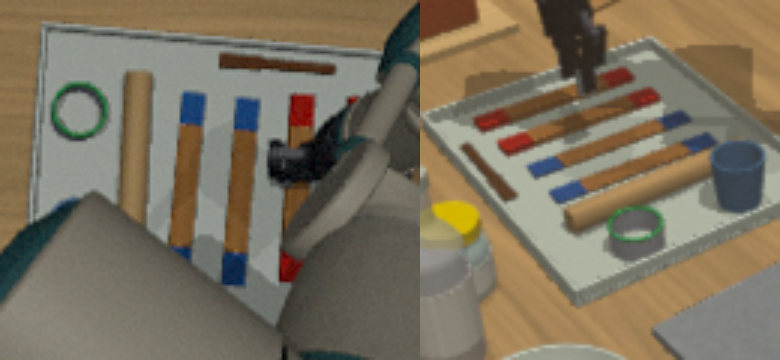

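Crops: the fingers hang over the middle of the third strip, the red-ended thick_a. Descending.

Call:
play_rows([
  [0,0,0.5,0,38],
  [0,0,0.9,0,38],
  [0,0,1.1,0,38],
  [0,0,1.2,0,38],
  [0,0,1.2,0,38],
])

```text
clock: 3.2
position: [0.5545, -0.3222, 0.013]
ee_rot: [0.0, 0.035, 0.999, 0.0]
contact_force: [-0.7, -1.2, -0.1]
width: 0.038
gripper_force: 0.0
```

Run:
```python
from h import *
go(.555,-.324,.007,-3.7)
```

```text
t 3.2 p [ 0.5545 -0.3222  0.013 ] yaw 176.03 -> units [-0.016 -0.044  0.15 ] turn -0.027 q6 -2.14 F [-0.7 -1.2 -0.1] w 0.038 0.0 tilt [-2.e-04  0.e+00 -1.e+00]
```

Call:
play_rows([
  [0,-0.04,0.14,0,38],
  [0,-0.04,0.14,0,22],
  [0,-0.04,0.14,0,22],
  [0,-0.04,0.14,0,22],
  [0,-0.04,0.14,0,22],
])

```text
clock: 3.82
position: [0.5542, -0.3237, 0.0073]
ee_rot: [-0.0, 0.035, 0.999, 0.0]
contact_force: [-0.2, 0.8, 0.3]
width: 0.0234
gripper_force: 40.3
```

Call:
play_rows([
  [0,0,-0.3,0,22],
  [0,0,-0.9,0,22],
  [0,0,-1.5,0,22],
  [0,0,-2,0,22],
  [0,0,-2.3,0,22],
])

```text
clock: 4.45
position: [0.5549, -0.3241, 0.1014]
ee_rot: [0.001, 0.035, 0.999, -0.001]
contact_force: [0.6, 0.3, -0.8]
width: 0.0238
gripper_force: 40.4
```

Run:
```python
from h import *
go(.528,.2963,.1,-.4)
```

```text
t 4.45 p [ 0.5549 -0.3241  0.1014] yaw 176.03 -> units [1.7430e+00 1.5427e+01 1.1000e-02] turn -0.357 q6 -2.14 F [ 0.6  0.3 -0.8] w 0.0238 40.35457491874695 tilt [-0.0022 -0.0013 -1.    ]
```

Call:
play_rows([
  [0.05,0.5,0,0,22],
  [0.15,1.5,0,0,22],
  [0.3,2.7,0,0,22],
  [0.45,4,0,0,22],
  [0.6,5.3,0,0,22],
])

```text
clock: 5.08
position: [0.5434, -0.1075, 0.0984]
ee_rot: [-0.001, 0.035, 0.999, 0.001]
contact_force: [0.9, 0.4, 0.1]
width: 0.0234
gripper_force: 40.4
```

Call:
play_rows([
  [0.15,1.3,0,0,22],
  [0.3,2.6,0,0,22],
  [0.45,3.9,0,0,22],
  [0.6,5.1,0,0,22],
  [0.7,6.2,0,0,22],
])

```text
clock: 5.7
position: [0.5318, 0.1413, 0.0984]
ee_rot: [-0.001, 0.034, 0.999, 0.0]
contact_force: [-0.3, -0.0, -0.4]
width: 0.0234
gripper_force: 40.4
```

Call:
play_rows([
  [0.1,1.1,0,-0.1,22],
  [0.2,2.2,0,-0.2,22],
  [0.3,3.1,0,-0.3,22],
  [0.4,3.7,0,-0.36,22],
  [0.44,3.93,0,-0.36,22],
])

```text
clock: 6.32
position: [0.5255, 0.2983, 0.0984]
ee_rot: [-0.001, 0.002, 1.0, -0.0]
contact_force: [-0.1, 0.2, -0.7]
width: 0.0239
gripper_force: 40.4
```

Call:
play_rows([
  [0,0,0.5,0,22],
  [0,0,1,0,22],
  [0,0,1.3,0,22],
  [0,0,1.3,0,22],
])

```text
clock: 6.82
position: [0.5265, 0.2961, 0.0463]
ee_rot: [-0.001, 0.003, 1.0, -0.001]
contact_force: [0.0, 0.2, -0.6]
width: 0.0238
gripper_force: 40.4
```

Run:
```python
from h import *
np.set_printoptions(precision=4,suppress=True)
go(.528,.2963,.0145,-.4)
ims=[]
for n in('top','scene'):
    d=manip.get_image(n);H=hsv(d);C=cloud(d);h,s,v=[H[...,i].astype(int) for i in range(3)]
    m=((h<6)|(h>172))&(s>150)&(C[...,1]>.25)&(C[...,1]<.36)&(C[...,0]>.3)&(C[...,0]<.75)&(C[...,2]<.1)
    for b in blobs(m): print(n,b.sum(),cen(b),plane(d,cen(b),np.median(C[b][:,2]))[0])
    ims.append(cv2.resize(d['img'],(400,300)))
cv2.imwrite('pics/a2.png',np.hstack(ims)[:,:,::-1])
```

```text
t 6.83 p [0.5265 0.2961 0.0463] yaw 179.6 -> units [-0.04   0.007  0.794] turn 0.0 q6 -1.17 F [ 0.   0.2 -0.6] w 0.0238 40.38452088832855 tilt [ 0.0026 -0.0011 -1.    ]
top 94 [156.7872 125.9043] [0.6082 0.2949 0.053 ]
top 19 [157.1053 179.    ] [0.4489 0.2873 0.0541]
scene 29 [320.6207 240.5517] [0.4372 0.2998 0.0534]
scene 123 [272.3902 271.6748] [0.6124 0.2984 0.0541]
```

View pics/a2.png

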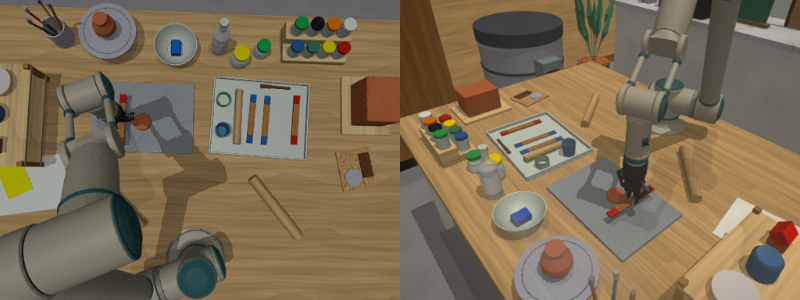

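The guide hangs level over the left place, its far red end at about (.610,.297) as wanted. Its underside is 2.5 mm below the TCP. Setting it down.

Call:
play_rows([
  [0,0,0.4,0,22],
  [0,0,0.6,0,22],
  [0,0,0.7,0,22],
  [0,0,0.74,0,22],
  [0,0,0.74,0,22],
])

```text
clock: 7.55
position: [0.5277, 0.2968, 0.0178]
ee_rot: [0.0, 0.003, 1.0, 0.0]
contact_force: [0.7, 0.4, -0.7]
width: 0.0238
gripper_force: 40.4
```

Run:
```python
from h import *
go(.528,.2963,.0143,-.4)
```

```text
t 7.55 p [0.5277 0.2968 0.0178] yaw 179.63 -> units [-0.008 -0.013  0.087] turn 0.003 q6 -1.17 F [ 0.7  0.4 -0.7] w 0.0238 40.38304924964905 tilt [-2.e-04  1.e-04 -1.e+00]
```

Call:
play_rows([
  [0,0,0.03,0,22],
  [0,0,0.06,0,22],
  [0,0,0.075,0,22],
  [0,0,0.075,0,22],
])

```text
clock: 8.05
position: [0.5275, 0.2968, 0.0148]
ee_rot: [-0.0, 0.003, 1.0, 0.0]
contact_force: [-0.5, 1.5, -0.3]
width: 0.0239
gripper_force: 40.4
```

Run:
```python
from h import *
go(.528,.2963,.0143,-.4)
```

```text
t 8.05 p [0.5275 0.2968 0.0148] yaw 179.63 -> units [-0.013 -0.012  0.011] turn 0.003 q6 -1.17 F [-0.5  1.5 -0.3] w 0.0239 40.382888317108154 tilt [ 0.e+00  1.e-04 -1.e+00]
```

Call:
play_rows([
  [0,0,0.01,0,22],
  [0,0,0.02,0,22],
  [0,0,0.02,0,22],
])

```text
clock: 8.43
position: [0.5276, 0.2968, 0.0142]
ee_rot: [0.0, 0.003, 1.0, 0.0]
contact_force: [-0.1, 0.1, 1.8]
width: 0.0234
gripper_force: 40.6
```

Call:
play_rows([
  [0,0,0.01,0,22],
  [0,0,0.02,0,22],
  [0,0,0.02,0,22],
])

```text
clock: 8.8
position: [0.5276, 0.2968, 0.0142]
ee_rot: [0.0, 0.003, 1.0, 0.0]
contact_force: [-2.1, -1.0, 7.1]
width: 0.0237
gripper_force: 41.2
```

Call:
play_rows([
  [0,0,-0.03,0,26],
  [0,0,-0.03,0,31],
  [0,0,-0.03,0,31],
  [0,0,-0.3,0,31],
  [0,0,-1,0,31],
])

```text
clock: 9.43
position: [0.5265, 0.2963, 0.0527]
ee_rot: [-0.002, 0.003, 1.0, -0.001]
contact_force: [0.7, 1.3, 0.0]
width: 0.031
gripper_force: 0.0
```

Call:
play_rows([
  [0,0,-0.7,0,38],
  [0,0,-1.5,0,38],
  [0,0,-1.5,0,38],
])

```text
clock: 9.8
position: [0.5296, 0.2977, 0.1166]
ee_rot: [0.003, 0.003, 1.0, 0.001]
contact_force: [0.1, 0.6, -0.1]
width: 0.0379
gripper_force: 0.0
```

Run:
```python
from h import *
go(.554,-.3847,.115,-3.8)
```

```text
t 9.8 p [0.5296 0.2977 0.1166] yaw 179.63 -> units [-7.1800e-01 -1.7056e+01 -4.0000e-03] turn 0.343 q6 -1.17 F [ 0.1  0.6 -0.1] w 0.0379 0.0 tilt [-0.0066  0.0029 -1.    ]
```

Call:
play_rows([
  [-0.04,-1,0,0,38],
  [-0.1,-2.4,0,0,38],
  [-0.15,-3.8,0,0,38],
  [-0.2,-5.2,0,0,38],
  [-0.26,-6.6,0,0,38],
])

```text
clock: 10.42
position: [0.5355, 0.0311, 0.1124]
ee_rot: [-0.001, 0.003, 1.0, 0.0]
contact_force: [0.5, -0.9, 1.1]
width: 0.0382
gripper_force: 0.0
```

Call:
play_rows([
  [-0.04,-1.4,0,0,38],
  [-0.1,-2.8,0,0,38],
  [-0.15,-4.2,0,0,38],
  [-0.2,-5.6,0,0,38],
  [-0.26,-6.8,0,0,38],
])

```text
clock: 11.05
position: [0.5442, -0.2413, 0.1122]
ee_rot: [-0.001, 0.004, 1.0, 0.0]
contact_force: [0.4, 0.6, 0.1]
width: 0.0383
gripper_force: 0.0
```

Call:
play_rows([
  [-0.05,-1.2,0.2,0.1,38],
  [-0.1,-2.2,0.6,0.2,38],
  [-0.13,-3.2,1,0.34,38],
  [-0.15,-3.64,1.6,0.34,38],
  [-0.15,-3.64,2,0.34,38],
])

```text
clock: 11.68
position: [0.5488, -0.3846, 0.0305]
ee_rot: [-0.001, 0.033, 0.999, 0.001]
contact_force: [0.2, 0.0, 0.1]
width: 0.038
gripper_force: 0.0
```

Call:
play_rows([
  [0,0,0.2,0,38],
  [0,0,0.4,0,38],
  [0,0,0.4,0,38],
])

```text
clock: 12.05
position: [0.55, -0.3838, 0.017]
ee_rot: [-0.0, 0.032, 0.999, 0.0]
contact_force: [-0.6, 0.4, 0.4]
width: 0.0383
gripper_force: 0.0
```

Run:
```python
from h import *
go(.554,-.3847,.0073,-3.8)
```

```text
t 12.05 p [ 0.55   -0.3838  0.017 ] yaw 176.3 -> units [-0.101 -0.017  0.243] turn 0.01 q6 -2.22 F [-0.6  0.4  0.4] w 0.0383 0.0 tilt [ 5.e-04  7.e-04 -1.e+00]
```

Call:
play_rows([
  [-0.1,0,0,0,38],
  [-0.1,-0.02,0.14,0,38],
  [-0.1,-0.02,0.24,0,38],
  [-0.1,-0.02,0.24,0,22],
  [-0.1,-0.02,0.24,0,22],
])

```text
clock: 12.68
position: [0.5538, -0.3861, 0.0075]
ee_rot: [-0.0, 0.033, 0.999, 0.0]
contact_force: [0.2, -0.3, 0.5]
width: 0.0234
gripper_force: 40.5
```

Call:
play_rows([
  [0,0,0,0,22],
  [0,0,-0.3,0,22],
  [0,0,-1,0,22],
  [0,0,-1.8,0,22],
  [0,0,-2.3,0,22],
])

```text
clock: 13.3
position: [0.5547, -0.3867, 0.1024]
ee_rot: [0.001, 0.033, 0.999, -0.001]
contact_force: [-1.0, 0.3, -1.0]
width: 0.0234
gripper_force: 40.5
```

Run:
```python
from h import *
go(.528,.1513,.1,-.4)
```

```text
t 13.3 p [ 0.5547 -0.3867  0.1024] yaw 176.23 -> units [ 1.55  13.377  0.029] turn -0.337 q6 -2.22 F [-1.   0.3 -1. ] w 0.0234 40.52354156970978 tilt [-0.0028 -0.002  -1.    ]
```

Call:
play_rows([
  [0.05,0.5,0,0,22],
  [0.15,1.5,0,0,22],
  [0.3,2.7,0,0,22],
  [0.45,4,0,0,22],
  [0.6,5.3,0,0,22],
])

```text
clock: 13.92
position: [0.5423, -0.1696, 0.0986]
ee_rot: [-0.001, 0.033, 0.999, 0.001]
contact_force: [1.1, -0.2, -0.4]
width: 0.0237
gripper_force: 40.6
```

Call:
play_rows([
  [0.15,1.3,0,0,22],
  [0.3,2.6,0,0,22],
  [0.4,3.7,0,0,22],
  [0.5,4.5,0,0,22],
  [0.6,5.1,0,0,22],
])

```text
clock: 14.55
position: [0.5311, 0.0349, 0.0987]
ee_rot: [-0.001, 0.032, 0.999, 0.0]
contact_force: [0.0, 0.6, -1.0]
width: 0.0236
gripper_force: 40.6
```

Call:
play_rows([
  [0.1,0.9,0,-0.1,22],
  [0.2,1.8,0,-0.2,22],
  [0.3,2.5,0.2,-0.3,22],
  [0.32,2.96,0.7,-0.34,22],
  [0.32,2.96,1.3,-0.34,22],
])

```text
clock: 15.18
position: [0.5266, 0.1534, 0.0467]
ee_rot: [-0.0, 0.002, 1.0, 0.0]
contact_force: [0.4, -0.1, -1.0]
width: 0.0236
gripper_force: 40.6
```

Call:
play_rows([
  [0,0,0,0,22],
  [0,0,0,0,22],
])

```text
clock: 15.42
position: [0.5279, 0.1514, 0.0478]
ee_rot: [-0.0, 0.003, 1.0, 0.0]
contact_force: [-0.2, 0.2, -0.7]
width: 0.0238
gripper_force: 40.5
```

```bash
cat > m.py <<'E'
from h import *
np.set_printoptions(precision=4,suppress=True)
def reds():
  for n in('top','scene'):
    d=manip.get_image(n);H=hsv(d);C=cloud(d);h,s,v=[H[...,i].astype(int) for i in range(3)]
    B=(C[...,0]>.35)&(C[...,0]<.72)&(C[...,2]<.1)
    m=((h<6)|(h>172))&(s>150)&(C[...,1]>.09)&(C[...,1]<.36)&B
    for b in blobs(m): print(n,b.sum(),cen(b),plane(d,cen(b),np.median(C[b][:,2]))[0])
    m=(h<14)&(s>120)&(abs(C[...,1]-.224)<.045)&B&(abs(C[...,0]-.528)<.045)
    for b in blobs(m,50): print('clay',n,b.sum(),np.array(cv2.minAreaRect(C[b&(C[...,2]>.02)][:,:2].astype(np.float32))[0]))
E
python3 -c "
from m import *
go(.528,.1513,.0143,-.4); reds()"
```

```text
t 15.43 p [0.5279 0.1514 0.0478] yaw 179.64 -> units [-0.004 -0.003  0.838] turn 0.004 q6 -1.41 F [-0.2  0.2 -0.7] w 0.0238 40.54842174053192 tilt [ 0.0003  0.0002 -1.    ]
clay top 254 [0.5175 0.2288]
scene 57 [281.3158 215.1754] [0.4463 0.1568 0.0549]
scene 101 [235.2277 240.2376] [0.6139 0.154  0.0557]
scene 81 [316.7654 250.6667] [0.4469 0.2992 0.0213]
scene 110 [271.8182 280.6273] [0.6123 0.2981 0.0211]
clay scene 392 [0.5307 0.226 ]
```

Call:
play_rows([
  [0,-0.03,0.4,-0.03,22],
  [0,-0.03,0.65,-0.03,22],
  [0,-0.03,0.75,-0.03,22],
  [0,-0.03,0.8,-0.03,22],
  [0,-0.03,0.82,-0.03,22],
])

```text
clock: 16.15
position: [0.5286, 0.15, 0.015]
ee_rot: [0.0, 0.001, 1.0, 0.0]
contact_force: [0.1, 1.0, -0.8]
width: 0.0236
gripper_force: 40.6
```

Call:
play_rows([
  [0,0,0.01,0,22],
  [0,0,0.02,0,22],
  [0,0,0.02,0,22],
])

```text
clock: 16.52
position: [0.5284, 0.15, 0.0141]
ee_rot: [0.0, 0.001, 1.0, 0.0]
contact_force: [0.1, 0.1, -0.6]
width: 0.0236
gripper_force: 40.6
```

```bash
python3 -c "
from m import *
go(.528,.1503,.0143,-.4)"
```

```text
t 16.52 p [0.5284 0.15   0.0141] yaw 179.93 -> units [ 0.011  0.007 -0.005] turn 0.033 q6 -1.42 F [ 0.1  0.1 -0.6] w 0.0236 40.56562006473541 tilt [-0.0003  0.0001 -1.    ]
```

Call:
play_rows([
  [0,0,0.01,0,22],
  [0,0,0.015,0,22],
  [0,0,0.015,0,22],
])

```text
clock: 16.9
position: [0.5285, 0.15, 0.014]
ee_rot: [0.0, 0.001, 1.0, 0.0]
contact_force: [-1.0, -0.2, 5.6]
width: 0.024
gripper_force: 41.2
```

Call:
play_rows([
  [0,0,0.01,0,22],
  [0,0,0.01,0,22],
])

```text
clock: 17.15
position: [0.5285, 0.15, 0.014]
ee_rot: [0.0, 0.001, 1.0, 0.0]
contact_force: [-0.6, -0.5, 7.0]
width: 0.0237
gripper_force: 41.5
```

Call:
play_rows([
  [0,0,-0.03,0,26],
  [0,0,-0.03,0,31],
  [0,0,-0.03,0,31],
  [0,0,-0.3,0,31],
  [0,0,-1,0,31],
])

```text
clock: 17.77
position: [0.5273, 0.1498, 0.0526]
ee_rot: [-0.002, 0.001, 1.0, -0.0]
contact_force: [0.3, 0.4, 0.1]
width: 0.0313
gripper_force: 0.0
```

Call:
play_rows([
  [0,0,-0.7,0,44],
  [0,0,-1.7,0,44],
  [0,0,-1.7,0,44],
])

```text
clock: 18.15
position: [0.531, 0.1504, 0.1249]
ee_rot: [0.004, 0.001, 1.0, 0.001]
contact_force: [0.5, -0.1, -0.3]
width: 0.0441
gripper_force: 0.0
```

```bash
cat >> m.py <<'E'
def roller(y0,y1,zlo):
  for n in('top','scene'):
    d=manip.get_image(n);H=hsv(d);C=cloud(d);h,s,v=[H[...,i].astype(int) for i in range(3)]
    m=(h>8)&(h<25)&(s>60)&(C[...,0]>.35)&(C[...,0]<.75)&(C[...,1]>y0)&(C[...,1]<y1)&(C[...,2]>zlo-.02)&(C[...,2]<.07)
    b=max(blobs(m,30),key=lambda b:b.sum()); P=C[b]; Q=P[P[:,2]>np.percentile(P[:,2],93)-.006]
    r=cv2.minAreaRect((Q[:,:2]*1000).astype(np.float32)); l=cv2.fitLine(Q[:,:2].astype(np.float32),cv2.DIST_L2,0,.01,.01).ravel()
    c=(Q[:,:2].min(0)+Q[:,:2].max(0))/2
    print('roller',n,b.sum(),'ztop',np.percentile(P[:,2],93),np.array(r[0]),np.array(r[1]),'yaw',np.degrees(np.arctan2(l[1],l[0])),'mean',l[2:])
E
python3 -c "
from m import *
go(.558,-.151,.1,-3);roller(-.19,-.12,.03); reds()"
```

```text
t 18.15 p [0.531  0.1504 0.1249] yaw 179.93 -> units [-0.678 -7.536  0.618] turn 0.293 q6 -1.42 F [ 0.5 -0.1 -0.3] w 0.0441 0.0 tilt [-0.0082  0.0013 -1.    ]
roller top 642 ztop 0.03573105036188429 [ 556.9939 -152.5133] [ 25.5352 215.632 ] yaw -1.926029 mean [ 0.5576 -0.1531]
roller scene 442 ztop 0.03495454339769237 [ 579.3784 -149.2347] [ 27.2865 180.764 ] yaw -2.2040448 mean [ 0.5851 -0.1503]
top 47 [158.1702 180.766 ] [0.4467 0.2919 0.0216]
top 9 [201.7778 180.5556] [0.4506 0.1597 0.0218]
clay top 299 [0.5184 0.2245]
scene 68 [279.4265 223.5294] [0.4472 0.1524 0.0207]
scene 92 [235.3696 249.0978] [0.6128 0.1524 0.0209]
scene 82 [316.6829 250.6585] [0.4471 0.2991 0.0214]
scene 111 [271.7387 280.7477] [0.6127 0.2983 0.0211]
clay scene 392 [0.5304 0.2259]
```

Call:
play_rows([
  [-0.1,-1.2,0,0.1,44],
  [-0.25,-2.7,0,0.2,44],
  [-0.45,-4.2,0,0.22,44],
  [-0.6,-5.7,0,0.22,44],
  [-0.73,-7,0,0.22,44],
])

```text
clock: 18.98
position: [0.5565, -0.132, 0.1195]
ee_rot: [-0.001, 0.02, 1.0, 0.0]
contact_force: [1.3, 0.8, 0.4]
width: 0.0438
gripper_force: 0.0
```

Call:
play_rows([
  [0,-0.53,0,0,44],
  [0,-0.53,0.6,0,44],
  [0,-0.53,1.2,0,44],
  [0,-0.53,1.7,0,44],
  [0,-0.53,1.7,0,44],
])

```text
clock: 19.6
position: [0.5542, -0.1496, 0.0507]
ee_rot: [-0.003, 0.02, 1.0, 0.001]
contact_force: [0.4, -1.5, 0.2]
width: 0.0441
gripper_force: 0.0
```

```bash
python3 -c "
from m import *
go(.559,-.151,.0125,-2.1)"
```

```text
t 19.6 p [ 0.5542 -0.1496  0.0507] yaw 177.76 -> units [-0.127 -0.032  0.954] turn -0.014 q6 -1.92 F [ 0.4 -1.5  0.2] w 0.0441 0.0 tilt [ 0.0057  0.0026 -1.    ]
```

Call:
play_rows([
  [-0.06,0,0.3,0,44],
  [-0.06,0,0.6,0,44],
  [-0.06,0,0.8,0,44],
  [-0.06,0,0.8,0,44],
])

```text
clock: 20.1
position: [0.5582, -0.1511, 0.0202]
ee_rot: [-0.001, 0.02, 1.0, 0.0]
contact_force: [-0.2, -0.1, 0.2]
width: 0.0437
gripper_force: 0.0
```

```bash
python3 -c "
from m import *
go(.559,-.151,.0125,-2.1)"
```

```text
t 20.1 p [ 0.5582 -0.1511  0.0202] yaw 177.73 -> units [-0.02   0.003  0.193] turn -0.017 q6 -1.92 F [-0.2 -0.1  0.2] w 0.0437 0.0 tilt [ 0.0015  0.0006 -1.    ]
```

Call:
play_rows([
  [0,0,0.16,0,44],
  [0,0,0.16,0,40],
  [0,0,0.16,0,34],
  [0,0,0.16,0,27],
  [0,0,0.16,0,27],
])

```text
clock: 20.72
position: [0.5591, -0.1515, 0.015]
ee_rot: [0.0, 0.02, 1.0, -0.0]
contact_force: [-0.5, -1.2, 2.9]
width: 0.0287
gripper_force: 39.9
```

Call:
play_rows([
  [0,0,0,0,27],
  [0,0,0,0,27],
])

```text
clock: 20.98
position: [0.5591, -0.1515, 0.015]
ee_rot: [0.0, 0.02, 1.0, -0.0]
contact_force: [-0.9, -1.0, 4.8]
width: 0.0288
gripper_force: 40.2
```

Call:
play_rows([
  [0,0,-0.2,0,27],
  [0,0,-0.7,0,27],
  [0,0,-1.4,0,27],
  [0,0,-2.1,0,27],
  [0,0,-2.5,0,27],
])

```text
clock: 21.6
position: [0.5591, -0.1513, 0.1158]
ee_rot: [0.001, 0.02, 1.0, -0.0]
contact_force: [0.7, -0.1, -1.4]
width: 0.0285
gripper_force: 39.7
```

```bash
python3 -c "
from m import *
go(.603,.224,.11,89.6)"
```

```text
t 21.6 p [ 0.5591 -0.1513  0.1158] yaw 177.73 -> units [-0.726  9.419  0.145] turn 8.813 q6 -1.92 F [ 0.7 -0.1 -1.4] w 0.0285 39.66072861614521 tilt [-0.0012 -0.0001 -1.    ]
```

Call:
play_rows([
  [-0.05,0.5,0,0,27],
  [-0.12,1.5,0,0,27],
  [-0.2,2.6,0,0,27],
  [-0.3,3.8,0,0,27],
  [-0.4,5,0,0,27],
])

```text
clock: 22.22
position: [0.5813, 0.0507, 0.113]
ee_rot: [-0.002, 0.02, 1.0, 0.0]
contact_force: [0.0, -1.1, -2.0]
width: 0.0288
gripper_force: 39.7
```

Call:
play_rows([
  [-0.06,1,0,0.5,27],
  [-0.12,2,0,1.3,27],
  [-0.18,3,0,2.1,27],
  [-0.25,3.8,0,2.9,27],
  [-0.33,4.42,0,3.7,27],
])

```text
clock: 22.85
position: [0.601, 0.2267, 0.1127]
ee_rot: [-0.002, 0.337, 0.941, -0.001]
contact_force: [-0.2, -0.7, -1.5]
width: 0.0285
gripper_force: 39.7
```

Call:
play_rows([
  [0,0,0,0.9,27],
  [0,0,0,1.8,27],
  [0,0,0,2.7,27],
  [0,0,0,3.6,27],
  [0,0,0,4.5,27],
])

```text
clock: 23.48
position: [0.601, 0.2251, 0.1127]
ee_rot: [-0.001, 0.673, 0.74, -0.001]
contact_force: [-0.3, 0.9, -1.0]
width: 0.0285
gripper_force: 39.7
```

Call:
play_rows([
  [0,0,0,0.4,27],
  [0,0,0,0.61,27],
  [0,0,0,0.61,27],
])

```text
clock: 23.85
position: [0.602, 0.2246, 0.1137]
ee_rot: [-0.001, 0.709, 0.705, -0.001]
contact_force: [0.6, -0.3, -1.2]
width: 0.0286
gripper_force: 39.8
```

```bash
python3 -c "
from m import *
go(.603,.224,.045,89.6)"
```

```text
t 23.85 p [0.602  0.2246 0.1137] yaw 89.69 -> units [-0.014  0.028  1.717] turn 0.009 q6 0.25 F [ 0.6 -0.3 -1.2] w 0.0286 39.750209391640965 tilt [-0.0001 -0.0018 -1.    ]
```

Descend to 45 mm and look.

Call:
play_rows([
  [0,0,0.5,0,27],
  [0,0,1,0,27],
  [0,0,1.5,0,27],
  [0,0,1.7,0,27],
  [0,0,1.7,0,27],
])

```text
clock: 24.48
position: [0.6025, 0.224, 0.0461]
ee_rot: [-0.0, 0.709, 0.705, -0.0]
contact_force: [0.4, 0.4, -1.8]
width: 0.0288
gripper_force: 39.7
```

```bash
python3 -c "
from m import *
go(.603,.224,.032,89.6);roller(.09,.36,.045)
d=manip.get_image('scene');t=manip.get_image('top')
cv2.imwrite('pics/r1.png',np.hstack([cv2.resize(d['img'][180:340,180:360],(450,400)),cv2.resize(t['img'][90:210,100:260],(350,262)) if 0 else cv2.resize(t['img'][90:210,110:250],(350,400))])[:,:,::-1])"
```

```text
t 24.48 p [0.6025 0.224  0.0461] yaw 89.65 -> units [-0.001  0.013  0.352] turn 0.005 q6 0.25 F [ 0.4  0.4 -1.8] w 0.0288 39.72671328170691 tilt [-0.0002 -0.0011 -1.    ]
roller top 308 ztop 0.06671447519656458 [602.6345 162.0632] [95.9983 23.5003] yaw 89.03514 mean [0.6023 0.1604]
roller scene 522 ztop 0.06685694653792501 [605.6425 273.8615] [124.2959  28.3324] yaw 88.371056 mean [0.606  0.2792]
```

View pics/r1.png

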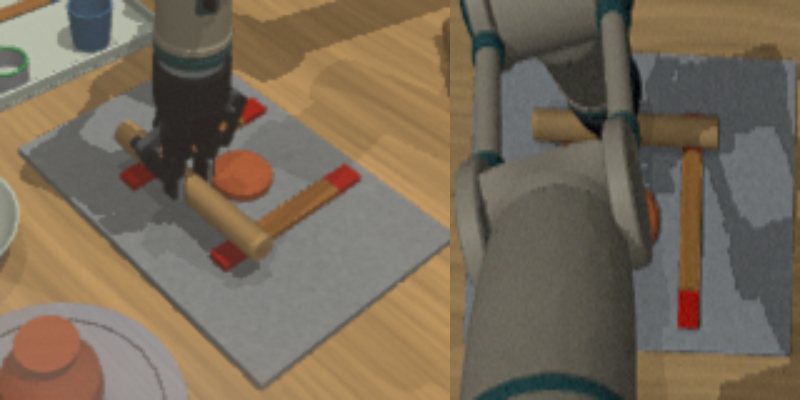

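Call:
play_rows([
  [0,0,0.15,-0.05,27],
  [0,0,0.25,-0.05,27],
  [0,0,0.3,-0.05,27],
  [0,0,0.32,-0.05,27],
  [0,0,0.32,-0.05,27],
])

```text
clock: 25.3
position: [0.6029, 0.224, 0.0338]
ee_rot: [-0.0, 0.706, 0.708, 0.0]
contact_force: [0.1, 0.1, -0.5]
width: 0.0287
gripper_force: 39.7
```

Call:
play_rows([
  [0,0,0.01,0,27],
  [0,0,0.02,0,27],
  [0,0,0.02,0,27],
])

```text
clock: 25.68
position: [0.6029, 0.224, 0.033]
ee_rot: [0.0, 0.706, 0.708, 0.0]
contact_force: [-0.4, 0.7, -0.6]
width: 0.0287
gripper_force: 39.7
```

Call:
play_rows([
  [0,0,0.01,0,27],
  [0,0,0.02,0,27],
  [0,0,0.02,0,27],
])

```text
clock: 26.05
position: [0.6028, 0.224, 0.0322]
ee_rot: [-0.0, 0.706, 0.708, 0.0]
contact_force: [-0.6, 0.3, -1.1]
width: 0.0286
gripper_force: 39.7
```

Call:
play_rows([
  [0,0,0.01,0,27],
  [0,0,0.015,0,27],
  [0,0,0.015,0,27],
])

```text
clock: 26.42
position: [0.6029, 0.2241, 0.032]
ee_rot: [0.0, 0.706, 0.708, 0.0]
contact_force: [-0.9, -1.0, 2.7]
width: 0.0288
gripper_force: 40.2
```

Call:
play_rows([
  [0,0,0.01,0,29],
  [0,0,0.01,0,31],
  [0,0,0.01,0,34],
  [0,0,0.01,0,37],
  [0,0,0.01,0,37],
], newtons=20)

```text
clock: 27.05
position: [0.6029, 0.224, 0.031]
ee_rot: [-0.0, 0.706, 0.708, -0.0]
contact_force: [0.3, 0.4, -0.1]
width: 0.0368
gripper_force: 0.0
```

Call:
play_rows([
  [0,0,-0.1,0,37],
  [0,0,-0.3,0,37],
  [0,0,-0.8,0,37],
  [0,0,-1.6,0,37],
  [0,0,-2.4,0,60],
])

```text
clock: 27.68
position: [0.6029, 0.224, 0.1286]
ee_rot: [0.0, 0.706, 0.708, 0.0]
contact_force: [-0.3, 0.6, 0.3]
width: 0.054
gripper_force: 0.0
```

```bash
python3 -c "
from m import *
go(.505,-.0936,.12,86.4-180);roller(.09,.36,.035)"
```

```text
t 27.68 p [0.6029 0.224  0.1286] yaw 90.13 -> units [-7.935 -2.465  0.214] turn 0.373 q6 0.25 F [-0.3  0.6  0.3] w 0.054 0.0 tilt [ 0.0002  0.0004 -1.    ]
roller top 679 ztop 0.05189993401313529 [602.3811 169.7506] [ 24.9054 108.9312] yaw 89.97702 mean [0.6029 0.1683]
roller scene 1488 ztop 0.0513293629482567 [605.1812 225.777 ] [ 26.8959 220.6691] yaw -89.55168 mean [0.6062 0.2335]
```

```bash
cat >> m.py <<'E'
def rim(kind,y0,y1):
  z0=.05 if kind=='pot' else .02
  for n in('top','scene'):
    d=manip.get_image(n);H=hsv(d);C=cloud(d);h,s,v=[H[...,i].astype(int) for i in range(3)]
    col=(h>95)&(h<125)&(s>60) if kind=='pot' else (h>40)&(h<90)&(s>60)
    m=col&(C[...,0]>.4)&(C[...,0]<.72)&(C[...,1]>y0)&(C[...,1]<y1)&(C[...,2]>z0-.045)&(C[...,2]<.15)
    P=C[m]; zt=np.percentile(P[:,2],95); k=P[:,2]>zt-.008
    uv=np.argwhere(m)[:,::-1][k]; Q=plane(d,uv,zt)[:,:2].astype(np.float32)
    e=cv2.fitEllipse(Q); c,r=cv2.minEnclosingCircle(Q)
    print(kind,n,len(Q),'z',zt,'ell',np.array(e[0]),np.array(e[1]),'enc',np.array(c),r)
E
python3 -c "
from m import *
rim('pot',-.15,-.03);rim('cutter',-.15,-.03)"
```

```text
pot top 78 z 0.0655931224909314 ell [ 0.4984 -0.0893] [0.054  0.0547] enc [ 0.4977 -0.0894] 0.029341984540224075
pot scene 81 z 0.0650008765655085 ell [ 0.5032 -0.0844] [0.0527 0.0582] enc [ 0.506  -0.0836] 0.03406878933310509
cutter top 64 z 0.03699088465925281 ell [ 0.6245 -0.0946] [0.0529 0.0534] enc [ 0.6243 -0.0945] 0.028228331357240677
cutter scene 59 z 0.03669297914914341 ell [ 0.6284 -0.0907] [0.0528 0.054 ] enc [ 0.6283 -0.0908] 0.02913486771285534
```

Call:
play_rows([
  [-1,-0.3,0,0,80],
  [-2.2,-0.7,0,0,82],
  [-3.4,-1.1,0,0,82],
  [-4.6,-1.5,0,0,82],
  [-5.6,-1.85,0,0,82],
])

```text
clock: 28.6
position: [0.5276, -0.0017, 0.1258]
ee_rot: [-0.001, 0.706, 0.708, -0.001]
contact_force: [-0.3, -0.4, 0.7]
width: 0.0818
gripper_force: 0.0
```

Call:
play_rows([
  [-1,-0.3,0,0,82],
  [-1.8,-0.6,0,0,82],
  [-2.18,-0.7,0,0,82],
  [-2.18,-0.7,0.4,0,82],
  [-2.18,-0.7,0.8,0,82],
])

```text
clock: 29.22
position: [0.5016, -0.0871, 0.0943]
ee_rot: [-0.0, 0.706, 0.708, 0.0]
contact_force: [-0.3, -0.1, -0.0]
width: 0.0822
gripper_force: 0.0
```

Call:
play_rows([
  [0,0,0.1,0,82],
  [0,0,0.1,0,82],
])

```text
clock: 29.48
position: [0.5016, -0.087, 0.0908]
ee_rot: [-0.001, 0.706, 0.708, -0.0]
contact_force: [-0.6, 0.8, 0.3]
width: 0.0818
gripper_force: 0.0
```

```bash
python3 -c "
from m import *
go(.501,-.087,.03,90)
d=manip.get_image('scene');t=manip.get_image('top')
cv2.imwrite('pics/p1.png',np.hstack([cv2.resize(d['img'][130:250,130:270],(420,360)),cv2.resize(t['img'][90:210,230:350],(360,360))])[:,:,::-1])"
```

```text
t 29.48 p [ 0.5016 -0.087   0.0908] yaw 90.16 -> units [-0.002 -0.013  1.52 ] turn 0.016 q6 -0.31 F [-0.6  0.8  0.3] w 0.0818 0.0 tilt [ 0.0006 -0.0008 -1.    ]
```

View pics/p1.png

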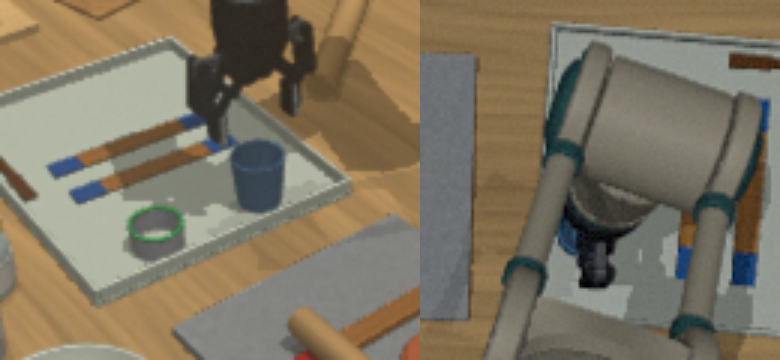

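The open fingers straddle the pot along x, midpoint just above its mouth (crop (257,150)). The cutter at (155,225) is clear. Descending.

Call:
play_rows([
  [0,0,0.4,0,82],
  [0,0,0.8,0,82],
  [0,0,1.2,0,82],
  [0,0,1.5,0,82],
  [0,0,1.5,0,82],
])

```text
clock: 30.2
position: [0.5012, -0.0872, 0.0307]
ee_rot: [-0.001, 0.706, 0.708, -0.0]
contact_force: [0.4, 0.7, 1.2]
width: 0.082
gripper_force: 0.0
```

Call:
play_rows([
  [0,0,0,0,70],
  [0,0,0,0,62],
  [0,0,0,0,56],
  [0,0,0,0,50],
  [0,0,0,0,50],
], newtons=30)

```text
clock: 30.82
position: [0.5016, -0.0875, 0.032]
ee_rot: [0.0, 0.706, 0.708, 0.0]
contact_force: [-2.2, 0.1, 5.9]
width: 0.0575
gripper_force: 31.2
```

Call:
play_rows([
  [0,0,0,0,50],
  [0,0,0,0,50],
])

```text
clock: 31.08
position: [0.5016, -0.0875, 0.032]
ee_rot: [0.0, 0.706, 0.708, 0.0]
contact_force: [-2.3, 0.5, 6.2]
width: 0.0574
gripper_force: 31.2
```

Call:
play_rows([
  [0,0,-0.2,0,50],
  [0,0,-0.6,0,50],
  [0,0,-1.2,0,50],
  [0,0,-1.8,0,50],
  [0,0,-2.1,0,50],
])

```text
clock: 31.7
position: [0.5024, -0.0876, 0.1166]
ee_rot: [0.001, 0.706, 0.708, 0.001]
contact_force: [-0.3, -0.4, -1.6]
width: 0.0574
gripper_force: 32.5
```

Call:
play_rows([
  [0.5,0.03,0,0,50],
  [1.4,0.08,0,0,50],
  [2.4,0.14,0,0,50],
  [3.4,0.2,0,0,50],
  [4.4,0.26,0,0,50],
])

```text
clock: 32.33
position: [0.5113, 0.0899, 0.1148]
ee_rot: [-0.0, 0.706, 0.708, -0.0]
contact_force: [0.8, -0.4, -1.5]
width: 0.0572
gripper_force: 32.4
```

Call:
play_rows([
  [1,0.06,0,0,50],
  [2,0.12,0,0,50],
  [3,0.18,0,0,50],
  [4,0.24,0,0,50],
  [5,0.3,0,0,50],
])

```text
clock: 32.95
position: [0.5228, 0.2899, 0.1147]
ee_rot: [-0.0, 0.706, 0.708, -0.0]
contact_force: [1.1, -0.5, -1.1]
width: 0.057
gripper_force: 32.5
```

Call:
play_rows([
  [0.8,0.05,0,0,50],
  [1.3,0.1,0,0,50],
  [1.64,0.1,0,0,50],
  [1.64,0.1,0,0,50],
])

```text
clock: 33.45
position: [0.5268, 0.3544, 0.1149]
ee_rot: [0.0, 0.706, 0.708, -0.0]
contact_force: [0.1, 0.1, -1.4]
width: 0.0572
gripper_force: 32.5
```

```bash
python3 -c "
from m import *
go(.528,.354,.0395,89.6); rim('pot',.28,.43)"
```

```text
t 33.45 p [0.5268 0.3544 0.1149] yaw 90.17 -> units [-0.008  0.03   1.886] turn 0.057 q6 0.48 F [ 0.1  0.1 -1.4] w 0.0572 32.4547983750257 tilt [-0.0005 -0.0004 -1.    ]
pot top 49 z 0.14811844832663087 ell [0.5269 0.3478] [0.0496 0.0535] enc [0.5263 0.3436] 0.02887035347521305
pot scene 87 z 0.14784719302303717 ell [0.5299 0.3541] [0.0516 0.0576] enc [0.5307 0.3546] 0.03237736597657204
```

Call:
play_rows([
  [0,0.03,0.4,0,50],
  [0,0.03,0.9,0,50],
  [0,0.03,1.4,0,50],
  [0,0.03,1.7,0,50],
  [0,0.03,1.82,0,50],
])

```text
clock: 34.17
position: [0.5277, 0.3535, 0.0412]
ee_rot: [-0.0, 0.707, 0.708, -0.001]
contact_force: [-0.4, -0.2, -0.6]
width: 0.0575
gripper_force: 32.5
```

Call:
play_rows([
  [0,0,0.01,0,50],
  [0,0,0.02,0,50],
  [0,0,0.02,0,50],
])

```text
clock: 34.55
position: [0.5285, 0.3545, 0.0422]
ee_rot: [0.0, 0.706, 0.708, 0.001]
contact_force: [0.3, -0.4, -0.9]
width: 0.0575
gripper_force: 32.5
```

Call:
play_rows([
  [0,0,0.02,0,50],
  [0,0,0.05,0,50],
  [0,0,0.06,0,50],
  [0,0,0.06,0,50],
])

```text
clock: 35.05
position: [0.5281, 0.3542, 0.0392]
ee_rot: [-0.0, 0.706, 0.708, 0.0]
contact_force: [-0.3, -0.0, -1.7]
width: 0.057
gripper_force: 32.5
```

Call:
play_rows([
  [0,0,0.01,0,50],
  [0,0,0.02,0,50],
  [0,0,0.02,0,50],
])

```text
clock: 35.42
position: [0.5281, 0.3543, 0.039]
ee_rot: [-0.0, 0.706, 0.708, 0.0]
contact_force: [-2.3, -0.2, 4.5]
width: 0.0575
gripper_force: 32.9
```

Call:
play_rows([
  [0,0,0,0,59],
  [0,0,0,0,62],
  [0,0,0,0,66],
  [0,0,0,0,70],
  [0,0,0,0,72],
])

```text
clock: 36.05
position: [0.5283, 0.3543, 0.0384]
ee_rot: [0.0, 0.706, 0.708, 0.0]
contact_force: [-0.4, -0.5, -0.1]
width: 0.0721
gripper_force: 0.0
```

Call:
play_rows([
  [0,0,-0.2,0,72],
  [0,0,-0.6,0,72],
  [0,0,-1.2,0,72],
  [0,0,-1.8,0,72],
  [0,0,-2.3,0,72],
])

```text
clock: 36.67
position: [0.5287, 0.3546, 0.133]
ee_rot: [0.0, 0.706, 0.708, 0.001]
contact_force: [0.5, 0.1, 0.0]
width: 0.0721
gripper_force: 0.0
```

```bash
python3 -c "
from m import *
go(.6265,-.0927,.12,90); rim('pot',.28,.43); rim('cutter',-.15,-.03)"
```

```text
t 36.67 p [0.5287 0.3546 0.133 ] yaw 90.13 -> units [-11.187   2.418   0.316] turn 0.013 q6 0.48 F [0.5 0.1 0. ] w 0.0721 0.0 tilt [ 0.0013  0.0024 -1.    ]
pot top 105 z 0.07223377516164531 ell [0.526 0.35 ] [0.0543 0.0552] enc [0.5262 0.3504] 0.0298190675675869
pot scene 156 z 0.07168769938819958 ell [0.5304 0.3545] [0.0534 0.0557] enc [0.5294 0.3554] 0.03212786838412285
cutter top 61 z 0.03768985562778483 ell [ 0.6244 -0.0945] [0.0531 0.0535] enc [ 0.6241 -0.0944] 0.028210187330842018
cutter scene 58 z 0.036697133334673844 ell [ 0.6284 -0.0907] [0.0524 0.0541] enc [ 0.6284 -0.0906] 0.029349440708756447
```

Call:
play_rows([
  [-0.9,0.2,0,0,72],
  [-2.1,0.45,0,0,72],
  [-3.3,0.7,0,0,72],
  [-4.5,0.95,0,0,72],
  [-5.6,1.2,0,0,72],
])

```text
clock: 37.5
position: [0.5761, 0.1286, 0.1293]
ee_rot: [-0.001, 0.706, 0.708, -0.001]
contact_force: [0.6, 0.5, 0.5]
width: 0.0716
gripper_force: 0.0
```

Call:
play_rows([
  [-1.2,0.26,0,0,72],
  [-2.4,0.52,0,0,72],
  [-3.6,0.78,0,0,72],
  [-4.7,1.02,0,0,72],
  [-5.4,1.18,0,0,72],
])

```text
clock: 38.12
position: [0.624, -0.0877, 0.1291]
ee_rot: [-0.001, 0.707, 0.707, -0.001]
contact_force: [-0.0, 0.8, 0.1]
width: 0.0721
gripper_force: 0.0
```

Call:
play_rows([
  [-0.18,0.04,0.4,0,72],
  [-0.18,0.04,1,0,72],
  [-0.18,0.04,1.6,0,72],
  [-0.18,0.04,1.9,0,72],
  [-0.18,0.04,1.9,0,72],
])

```text
clock: 38.75
position: [0.6248, -0.0916, 0.0527]
ee_rot: [-0.002, 0.706, 0.708, -0.001]
contact_force: [-0.2, 0.4, 0.8]
width: 0.0718
gripper_force: 0.0
```

```bash
python3 -c "
from m import *
go(.6265,-.0927,.012,90)
d=manip.get_image('scene')
cv2.imwrite('pics/c1.png',cv2.resize(d['img'][130:250,110:270],(640,480))[:,:,::-1])"
```

```text
t 38.75 p [ 0.6248 -0.0916  0.0527] yaw 90.18 -> units [-0.029  0.047  1.017] turn 0.018 q6 -0.26 F [-0.2  0.4  0.8] w 0.0718 0.0 tilt [ 0.0012 -0.0033 -1.    ]
```

View pics/c1.png

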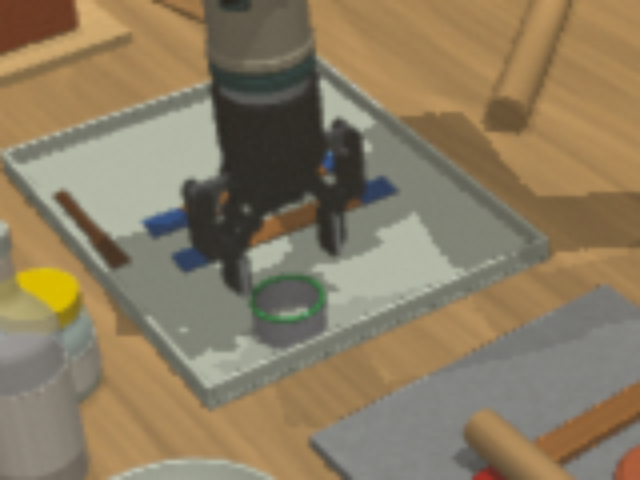

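The fingers straddle the cutter: tips at (235,285) and (335,245), cutter rim at (288,297). Descending with small corrections.

Call:
play_rows([
  [0,0.02,0.3,0,72],
  [0,0.02,0.6,0,72],
  [0,0.02,0.85,0,72],
  [0,0.02,0.95,0,72],
  [0,0.02,0.95,0,72],
])

```text
clock: 39.42
position: [0.6266, -0.0927, 0.0159]
ee_rot: [-0.0, 0.706, 0.708, -0.0]
contact_force: [-0.4, 0.1, 0.1]
width: 0.0721
gripper_force: 0.0
```

Call:
play_rows([
  [0,0,0,0,66],
  [0,0,0,0,60],
  [0,0,0,0,55],
  [0,0,0,0,50],
  [0,0,0,0,50],
])

```text
clock: 40.05
position: [0.627, -0.0928, 0.0171]
ee_rot: [0.0, 0.706, 0.708, 0.0]
contact_force: [0.5, 0.7, 6.0]
width: 0.0541
gripper_force: 32.0
```

Call:
play_rows([
  [0,0,0,0,50],
  [0,0,0,0,50],
])

```text
clock: 40.3
position: [0.627, -0.0928, 0.0171]
ee_rot: [0.0, 0.706, 0.708, 0.0]
contact_force: [-0.7, -0.4, 5.8]
width: 0.0541
gripper_force: 32.0
```

Call:
play_rows([
  [0,0,-0.2,0,50],
  [0,0,-0.6,0,50],
  [0,0,-1.2,0,50],
  [0,0,-1.8,0,50],
  [0,0,-2.1,0,50],
])

```text
clock: 40.92
position: [0.6278, -0.0929, 0.1026]
ee_rot: [0.001, 0.706, 0.708, 0.001]
contact_force: [1.1, -0.1, -0.7]
width: 0.0544
gripper_force: 31.9
```

Call:
play_rows([
  [0.6,-0.3,0,0,50],
  [1.5,-0.8,0,0,50],
  [2.5,-1.3,0,0,50],
  [3.5,-1.85,0,0,50],
  [4.2,-2.2,0,0,50],
])

```text
clock: 41.55
position: [0.5347, 0.0778, 0.0993]
ee_rot: [-0.002, 0.706, 0.708, -0.001]
contact_force: [0.8, 0.4, -0.6]
width: 0.0543
gripper_force: 31.9
```

Call:
play_rows([
  [0.4,-0.2,0,0,50],
  [0.47,-0.27,0.5,0,50],
  [0.47,-0.27,1,0,50],
  [0.47,-0.27,1.3,0,50],
  [0.47,-0.27,1.3,0,50],
])

```text
clock: 42.18
position: [0.5267, 0.0938, 0.0474]
ee_rot: [-0.001, 0.706, 0.708, -0.001]
contact_force: [-0.7, 0.4, -0.8]
width: 0.0538
gripper_force: 31.9
```

```bash
python3 -c "
from m import *
go(.528,.094,.0241,90); rim('cutter',.03,.15)"
```

```text
t 42.17 p [0.5267 0.0938 0.0474] yaw 90.12 -> units [0.006 0.034 0.582] turn 0.012 q6 0.04 F [-0.7  0.4 -0.8] w 0.0538 31.854902654886246 tilt [-0.0001 -0.0025 -1.    ]Traceback (most recent call last):
  File "<string>", line 3, in <module>
    go(.528,.094,.0241,90); rim('cutter',.03,.15)
                            ~~~^^^^^^^^^^^^^^^^^^
  File "m.py", line 27, in rim
    e=cv2.fitEllipse(Q); c,r=cv2.minEnclosingCircle(Q)
cv2.error: OpenCV(4.12.0) /io/opencv/modules/imgproc/src/shapedescr.cpp:361: error: (-201:Incorrect size of input array) There should be at least 5 points to fit the ellipse in function 'fitEllipseNoDirect'
```

Rim hidden in the top view; position is right. Lowering.

Call:
play_rows([
  [0,0,0.2,0,50],
  [0,0,0.4,0,50],
  [0,0,0.5,0,50],
  [0,0,0.54,0,50],
  [0,0,0.54,0,50],
])

```text
clock: 42.85
position: [0.5276, 0.0939, 0.0267]
ee_rot: [-0.0, 0.706, 0.708, 0.0]
contact_force: [-0.3, 0.8, -1.4]
width: 0.0537
gripper_force: 31.9
```

Call:
play_rows([
  [0,0,0.01,0,50],
  [0,0,0.02,0,50],
  [0,0,0.02,0,50],
])

```text
clock: 43.22
position: [0.5276, 0.0939, 0.0261]
ee_rot: [0.0, 0.706, 0.708, 0.0]
contact_force: [0.3, 0.3, -0.8]
width: 0.0541
gripper_force: 31.9
```

Call:
play_rows([
  [0,0,0.01,0,50],
  [0,0,0.02,0,50],
  [0,0,0.02,0,50],
])

```text
clock: 43.6
position: [0.5275, 0.0939, 0.0251]
ee_rot: [-0.0, 0.706, 0.708, 0.0]
contact_force: [1.0, -0.8, -1.6]
width: 0.0539
gripper_force: 31.9
```

Call:
play_rows([
  [0,0,0.01,0,50],
  [0,0,0.02,0,50],
  [0,0,0.02,0,50],
])

```text
clock: 43.98
position: [0.5275, 0.0939, 0.0243]
ee_rot: [-0.0, 0.706, 0.708, 0.0]
contact_force: [0.4, 0.2, -0.5]
width: 0.054
gripper_force: 31.9
```

Call:
play_rows([
  [0,0,0.01,0,50],
  [0,0,0.01,0,50],
])

```text
clock: 44.22
position: [0.5276, 0.0938, 0.0241]
ee_rot: [0.0, 0.706, 0.708, 0.0]
contact_force: [0.2, 0.5, 0.7]
width: 0.0542
gripper_force: 31.9
```

Contact is beginning. One more hair down, then release and retreat.

Call:
play_rows([
  [0,0,0.01,0,50],
  [0,0,0.01,0,50],
  [0,0,0.01,0,57],
  [0,0,0.01,0,62],
  [0,0,0.01,0,68],
])

```text
clock: 44.85
position: [0.5275, 0.0938, 0.0234]
ee_rot: [-0.0, 0.706, 0.708, -0.0]
contact_force: [1.3, 0.2, 0.4]
width: 0.068
gripper_force: 0.0
```

Call:
play_rows([
  [0,0,0,0,70],
  [0,0,-0.3,0,70],
  [0,0,-1,0,70],
  [0,0,-2,0,70],
  [0,0,-3,0,70],
])

```text
clock: 45.48
position: [0.5275, 0.0938, 0.1455]
ee_rot: [0.0, 0.706, 0.708, 0.0]
contact_force: [0.4, -0.2, 0.4]
width: 0.0699
gripper_force: 0.0
```

Call:
play_rows([
  [-1,-1,0,0,70],
  [-2,-2,-0.5,0,70],
  [-3,-3,-1,0,70],
  [-4,-4,-1.5,0,70],
  [-5,-4.5,-1.5,0,70],
])

```text
clock: 46.1
position: [0.3469, -0.1076, 0.2059]
ee_rot: [0.002, 0.706, 0.708, 0.001]
contact_force: [0.6, -0.4, 0.3]
width: 0.0701
gripper_force: 0.0
```

Call:
play_rows([
  [-1,0,0,0,70],
  [-2,0,0,0,70],
  [-3,0,0,0,70],
  [-3,0,0,0,70],
])

```text
clock: 46.6
position: [0.3486, -0.2292, 0.2044]
ee_rot: [0.001, 0.708, 0.707, -0.0]
contact_force: [-0.1, 0.2, 0.5]
width: 0.0704
gripper_force: 0.0
```

```bash
python3 -c "
from m import *
reds();roller(.09,.36,.035);rim('pot',.28,.43); rim('cutter',.03,.15)
d=manip.get_image('scene');t=manip.get_image('top')
cv2.imwrite('pics/f.png',np.hstack([cv2.resize(d['img'][130:340,110:370],(400,323)),cv2.resize(t['img'][60:260,100:350],(400,323))])[:,:,::-1])"
```

```text
top 11 [159.6364 123.3636] [0.6236 0.2939 0.0238]
top 14 [206.5    124.5714] [0.6249 0.1508 0.0208]
top 86 [156.4302 181.1163] [0.4455 0.2972 0.021 ]
top 84 [204.9643 182.1786] [0.4459 0.1499 0.0213]
clay top 386 [0.5258 0.2222]
scene 68 [279.4706 223.4706] [0.4476 0.1529 0.0215]
scene 48 [232.6875 250.6875] [0.6224 0.1528 0.0213]
scene 76 [316.8421 250.3816] [0.4459 0.2986 0.0213]
scene 60 [269.3667 282.4333] [0.6206 0.2982 0.0206]
clay scene 391 [0.5304 0.226 ]
roller top 1388 ztop 0.0520009836984593 [601.7842 224.5678] [218.7508  26.3667] yaw -89.70939 mean [0.6025 0.2244]
roller scene 1385 ztop 0.051433829984097665 [605.0601 224.8043] [ 26.2976 219.4373] yaw -89.57837 mean [0.6061 0.2323]
pot top 105 z 0.07263736672242034 ell [0.5259 0.3499] [0.0542 0.0553] enc [0.5263 0.3501] 0.029818017035722733
pot scene 137 z 0.07193659649005726 ell [0.5298 0.3544] [0.0535 0.0566] enc [0.5294 0.3559] 0.032075829803943634
cutter top 71 z 0.045265052540479085 ell [0.5277 0.0916] [0.0528 0.0535] enc [0.5276 0.0918] 0.028419235721230507
cutter scene 64 z 0.04346611368494038 ell [0.531  0.0951] [0.0528 0.0537] enc [0.5307 0.0946] 0.029188478365540504
```

View pics/f.png

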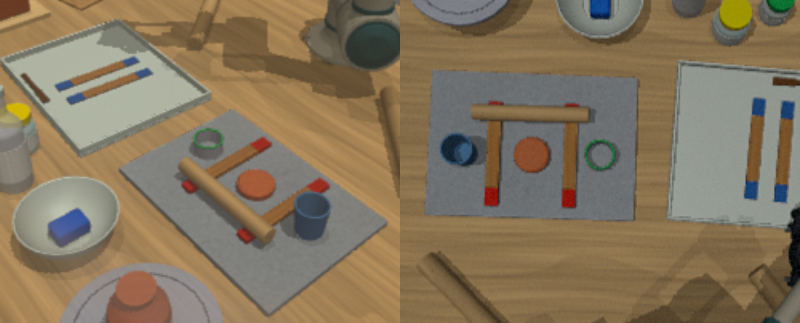

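The last picture shows everything placed as asked. In the top view, the guides flank the clay (532,155), the roller lies across at row 113, the pot is at (458,150) and the cutter at (600,155). The blue-ended guides are still in the tray.

```bash
python3 -c "
from rig import manip
print(manip.sign_off())"
```

```text
the job is handed in; nothing more can be done
None
```

The place is laid and the job handed in at about 47 s: the red-ended guides lie about 25 mm either side of the clay, the roller rests across them about 25 mm behind it, the pot stands to the left and the cutter (green rim up) to the right, and the blue-ended guides are still in the tray.

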